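# Draw the sagging gate bolt and hold the rover pen ajar

### The job

The little gate of the rover test pen is held by a sagging barrel bolt whose down-turned nose hangs behind the bent-up lip of the keeper. Lift the bolt by its ball knob so that the nose passes over the lip while you pull it fully back, then swing the spring-loaded gate outwards, away from the rover, until its free edge stands about 10 cm open, and finish with your fingers still holding the gate steady there: do not let go, or it swings shut. Leave the rover, the filament spool, the bin and the scraper where they are.

Things in the scene. Friction and masses are not known exactly. Their poses are not given: they have to be found in the camera images.
- pen: Low fixed fence of aluminium rails and clear panels, 98 mm high. Origin on the work surface in the plane of its front side (towards the robot); x points into the pen, y along the front, z up. Front runs y = -230 to 265 mm, pen reaches back to x = 255 mm. Gate hinged at y = 140 mm, free edge at y = -100 mm. Latch post 28 x 30 mm, 98 mm high, centre y = -131 mm; hinge post y = 158 mm, 115 mm high.
- knob (a point): Centre of the bolt's black ball knob, 26 mm diameter, on an 8 mm steel stem, 38 mm above the axis of the 10 mm rod (20 mm free between ball and rod). At the start about 160 mm above the work surface, over the gate, at y = -55 mm of the pen, 85 mm from the rod's free end. Can be pinched from above in any direction. z is along the stem, y along the rod (pull direction).
- nose (a point): Lowest point of the bolt's down-turned nose, a steel block 8 mm wide and 10 mm long (along the bolt) at the free end of the rod, reaching 18 mm below the rod's axis. At the start it hangs behind the lip, its bottom some 12 mm lower than the lip's top.
- lip (a point): Middle of the top edge of the keeper's bent-up lip on the latch post: a steel tab 22 mm wide (pen x), 5 mm thick along the bolt, top 112 mm above the work surface. The nose cannot be pulled through it. On either side upright steel cheeks 6 mm thick at pen x = -13 and 13 mm, y = -120 to -145 mm, tops at 152 mm height, keep the bolted gate shut.
- gate_hinge (a point): Point on the gate's vertical hinge axis, at the height of the gate's top edge (98 mm).
- gate_edge (a point): Top corner of the gate at its free edge, 240 mm from the hinge axis, 98 mm high. The gate is 20 mm thick; its top rail is at 82 to 98 mm height.
- gate (a joint): Gate angle in rad: 0 closed, grows as the free edge swings out of the pen towards the robot (pen -x), clockwise seen from above; stop at 1.3. A spring pulls it shut with 0.24 N m when closed and 0.5 N m at 0.42 rad; let go, it falls shut. 0.42 rad puts the free edge about 100 mm out.
- barrel (a joint): Tilt of bolt and barrel in rad: 0 as it sags (free end 0.06 rad below level), grows as the free end is lifted, stop at 0.15; falls back by its weight (0.2 kg). Pivot: level axis across the gate, 70 mm from the gate hinge, 130 mm high, 125 mm from the knob and 205 mm from the nose at home. The nose passes the lip at 0.06 (knob up 8 mm); raising the knob 13 mm gives good room.
- bolt (a joint): How far the bolt is drawn back in m, along the gate towards the hinge: 0 is home, starts between 0 and 0.006, stop at 0.06 (fully back). Sliding friction about 1.5 N; it stays where it is left. The nose reaches the lip at about 0.008, is past it at about 0.023 and clear of the keeper at 0.03.
- rover: Small four-wheeled robot car, 156 x 118 x 60 mm, standing inside the pen; origin on the surface under its centre, x ahead. Leave alone.
- spool: Filament spool lying flat, 190 mm diameter, 60 mm high, black flanges and white filament; origin at the centre of its underside. Leave alone.
- parts_bin: Open grey plastic bin, 120 x 160 x 60 mm; origin at the centre of its underside. Leave alone.
- scraper: Print scraper (spatula) lying on the work surface, its length along x; origin on the surface under its middle. Leave alone.

How it is judged (in metres and radians):
On the way, in this order (a step that is already met when the one before it is completed fails the run):
1. the bolt has been lifted over the lip and drawn back, the gate still closed (value of joint bolt above 0.03 m and value of joint gate below 0.25 rad), for 0.1 s.
2. the gate is ajar with the bolt fully back (value of joint bolt above 0.045 m and value of joint gate above 0.3 rad), for 0.2 s.
At the end, for the whole second after the job is handed in: The gate stands still 0.30 to 0.55 rad open (free edge 7 to 12.5 cm out), the bolt is drawn back at least 45 of its 60 mm, and the fingers are holding the gate or its bolt (contact of at least 0.8 N) against the closing spring through the last second (all of step 2 and value of joint gate below 0.55 rad and velocity of joint gate between -0.08 and 0.08 rad/s and contact force between the fingers and gate above 0.8 N); the arm keeps its last pose, push and grip.
It fails at once if the rover was disturbed (distance of rover from where it was at the start of the episode above 0.02 m).
It fails at once if the spool was disturbed (distance of spool from where it was at the start of the episode above 0.02 m).
It fails at once if the bin was disturbed (distance of parts_bin from where it was at the start of the episode above 0.02 m).
It fails at once if the scraper was disturbed (distance of scraper from where it was at the start of the episode above 0.02 m).
It also fails if it takes over 38 s, if anything falls off the work surface, if the arm or the gripper's body presses on something with over 40 N, if the wrist force passes 120 N, or if a joint passes its speed limit or range.

### The arm

A 6-joint arm with a two-finger parallel gripper is mounted at the origin on the work surface. World frame = base frame: x ahead of the robot, y to its left, z up, the work surface at z = 0. Lengths are in mm, angles in degrees, forces in N, time in s.
With the tool pointing down it reaches from about 300 to 775 mm from the base axis. Payload 14.6 kg.
Tool frame: the origin (TCP) lies at the very end of the fingers, on their centre line; the grasp point (between the pads) lies 19 mm behind it; z points along the fingers, y is the line along which they close (so a half turn about z gives the same grasp; the last joint's range is limited). The gripper opens to 85 mm and grips with 20 to 120 N. Pads are 22 mm wide; open, the fingers measure 114 mm over their backs; the gripper's body (76 mm by 85 mm) begins 54 mm behind the grasp point. The pads swing forward as they close: fully open they stand 13 mm farther back than shut.
Start: joints at [68.778, 17.183, 87.147, -0, 75.671, -3.816], TCP at [164.529, 524.804, 231.281] pointing down, gripper open.
Joint ranges: [-173.82, 173.82], [-45.26, 126.66], [13.44, 144.39], [-59.66, 239.66], [0, 175.72], [-146.38, 146.38]. Speed limits (degrees/s): [127.2, 127.2, 147.25, 180, 180, 180].

### API

Orientations are given as a 3x3 rotation matrix whose columns are the frame's x, y, z axes.
In Python, from plant import bot, fingers, sensors, snapshot gives the robot as it stands. Calls block until the motion is done:
- bot.move_ptp(position, orientation): joint-space move of the TCP to a pose.
- bot.move_straight(position, velocity=150, ori=None, contact_N=None): straight line of the TCP; ori=None keeps the orientation; velocity is the mean speed in mm/s. With contact_N (N) it stops when the force on the tool has changed by that much, and returns True; else False.
- bot.goto_joints(angles): joint-space move.
- fingers.grip(opening, newtons=None): finger opening in mm; newtons is the grip in N (None keeps the last); returns when the fingers have stopped.
- bot.dwell(seconds).
- bot.ik(position, orientation): joint angles nearest the present ones, or None.
- sensors.sense(): the state.
- snapshot(name): name is "side" or "top" or "wrist"; returns a dict with "pixels" (384x512x3 uint8, blue, green, red), "intrinsics" (3x3 intrinsics, pixels), "pose" (4x4, takes a point from camera to world coordinates); the wrist camera has in their place "tool_from_camera" (4x4, takes a point from camera to tool coordinates, whose origin is the TCP and whose axes are the flange's). Camera axes: x right, y down, z forward; pixel columns grow to the right and rows downward; lengths in mm; the calibration is good to about 2 mm. A picture is of the moment at which its call begins: read the wrist's pose just before it. There is no depth.
A pose or a line that the arm cannot do raises bot.IKError and nothing moves.
- bot.job_done(): hands the job in; it is judged then, once.
The state is a dict: "time": time; "joint_pos": joint angles; "qvel": joint speeds; "tau": joint torques, N m; "position": TCP position; "orientation": TCP orientation; "contact_force": force on the tool from outside, world axes, zero at the start; "ft_torque": the same for the moment, N m; "gripper_width": finger opening in mm; "gripper_force": force on a finger pad.
Only numpy, scipy, OpenCV 4.12 (cv2) and the standard library are available. Lean on these libraries where they do the work, as an engineer would, in place of code of your own. Each camera call takes 0.05 s, during which the arm holds its last target. There are 200 camera calls.

## Working session

There is one attempt and no reset: what is moved stays moved. The work goes in short steps, each a Python script; the robot and the scene stay as the last script left them, time stands still between calls to the robot, and variables do not carry over. Pictures are saved under pics/ and viewed, at most 10 in all, crops included, and the job is handed in when it is done.

```bash
mkdir -p pics; python3 - <<'E'
from plant import bot, fingers, sensors, snapshot
import cv2,numpy as np
np.set_printoptions(suppress=True,precision=3)
s=sensors.sense();print(s['time'],s['position'],s['orientation'],s['gripper_width'],s['contact_force'])
for n in("side","top"):
    d=snapshot(n);cv2.imwrite(f"pics/{n}0.png",cv2.resize(d["pixels"],(800,600),interpolation=cv2.INTER_CUBIC))
    np.savez(f"{n}0.npz",**d);print(d["intrinsics"],d["pose"])
E
```

```text
0.0 [164.452 524.592 230.677] [[-0.954  0.299 -0.   ]
 [ 0.299  0.954 -0.001]
 [ 0.    -0.001 -1.   ]] 85.41012454282773 [-1.134 -0.269  0.084]
[[350.748   0.    256.08 ]
 [  0.    350.748 194.086]
 [  0.      0.      1.   ]] [[  -0.966   -0.176    0.187  259.429]
 [  -0.257    0.618   -0.743 1043.908]
 [   0.015   -0.766   -0.642 1029.614]
 [   0.       0.       0.       1.   ]]
[[371.693   0.    259.987]
 [  0.    371.693 192.039]
 [  0.      0.      1.   ]] [[   0.015   -0.983    0.185  285.35 ]
 [  -1.      -0.017   -0.01     9.788]
 [   0.013   -0.185   -0.983 1451.772]
 [   0.       0.       0.       1.   ]]
```

View pics/side0.png

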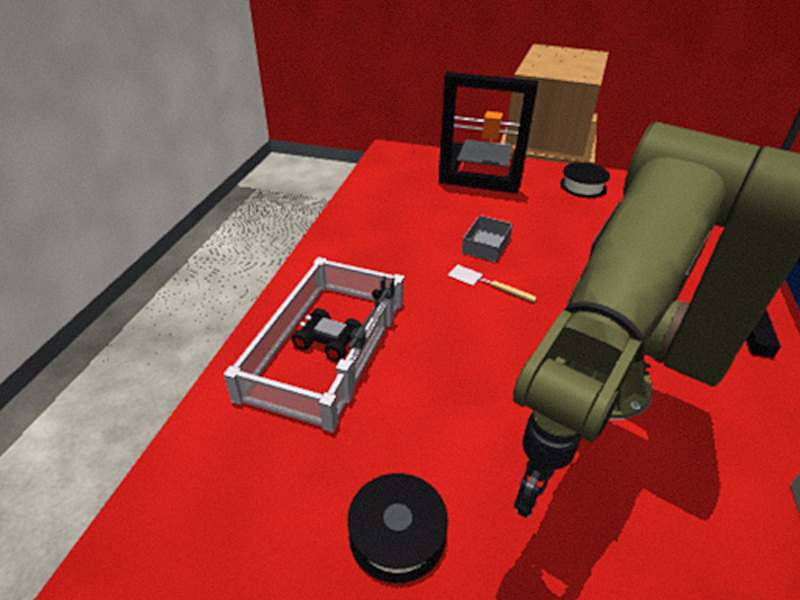

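View pics/top0.png

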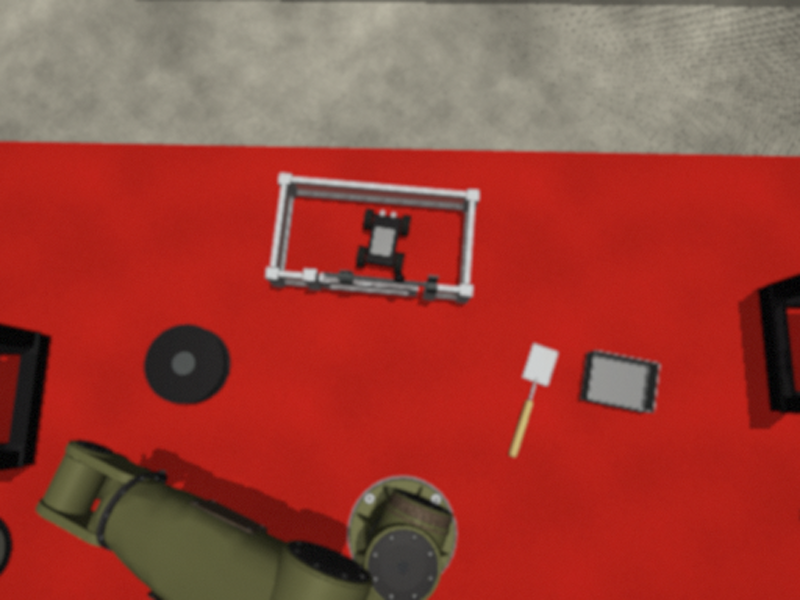

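Top view: the pen front runs from (272,273) to (467,292), with the knob near (400,275). I'll enlarge both pictures around the gate.

```bash
python3 - <<'E'
import cv2,numpy as np
t=np.load("top0.npz")["pixels"][160:200,165:310];s=np.load("side0.npz")["pixels"][160:280,140:265]
a=cv2.resize(t,None,fx=5.5,fy=5.5,interpolation=cv2.INTER_CUBIC)
cv2.imwrite("pics/topc.png",a)
cv2.imwrite("pics/sidec.png",cv2.resize(s,None,fx=5,fy=5,interpolation=cv2.INTER_CUBIC))
E
```

```text
(no output)
```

View pics/topc.png

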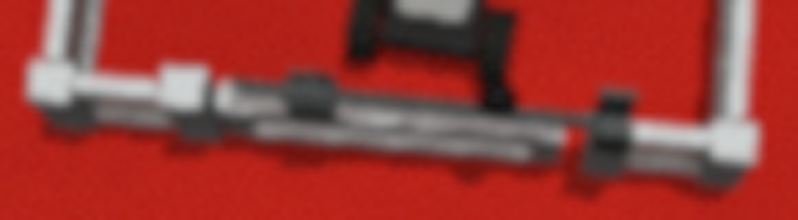

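View pics/sidec.png

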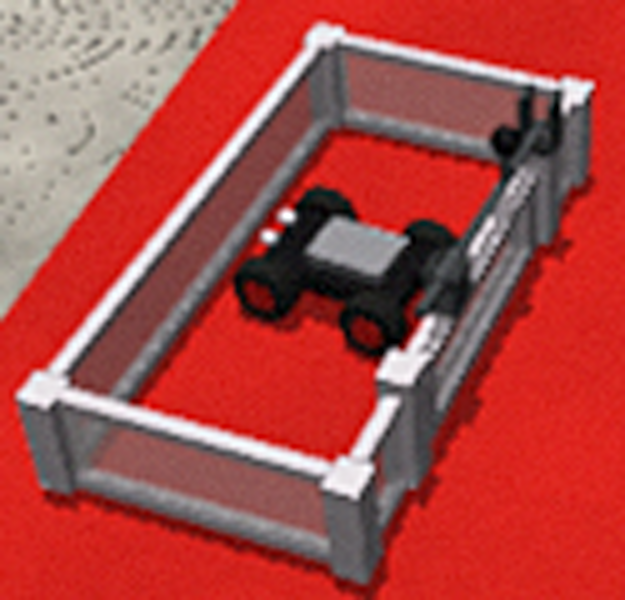

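The crops give the left corner post top at (50,83), hinge post top at (184,86), right corner post at (733,142) and knob at about (497,98) in the top crop. In the side crop the knob is at (507,138).

```bash
cat > h.py <<'E'
import numpy as np
from scipy.optimize import least_squares
def proj(d,P,pose=None):
    M=np.linalg.inv(d["pose"] if pose is None else pose); p=(M[:3,:3]@np.atleast_2d(P).T).T+M[:3,3]
    q=(d["intrinsics"]@p.T).T; return q[:,:2]/q[:,2:]
E
python3 - <<'E'
from h import *
np.set_printoptions(suppress=True,precision=2)
T=np.load("top0.npz");S=np.load("side0.npz")
tc=lambda x,y:((x+.5)/5.5-.5+165,(y+.5)/5.5-.5+160)
sc=lambda x,y:((x+.5)/5-.5+140,(y+.5)/5-.5+160)
f=lambda x,y:(x*.64,y*.64)
# pen points: hinge post top, front corners, back corners (post ~30 wide)
P=np.array([[0,158,115],[0,251,98],[0,-216,98],[242,251,98],[242,-216,98]],float)
t=np.array([tc(184,86),tc(50,83),tc(733,142),f(285,179),f(473,195)])
s=np.array([sc(402,367),sc(349,478),sc(576,91),sc(42,388),sc(325,40)])
def W(v,P):
    c,n=np.cos(v[2]),np.sin(v[2]);return np.c_[v[0]+c*P[:,0]-n*P[:,1],v[1]+n*P[:,0]+c*P[:,1],P[:,2]]
r=least_squares(lambda v:np.r_[proj(T,W(v,P))-t,proj(S,W(v,P))-s].ravel(),[600,0,0],loss='soft_l1')
print(r.x,np.degrees(r.x[2]));print(r.fun.reshape(-1,2))
k=least_squares(lambda p:np.r_[proj(T,p)-tc(497,98),proj(S,p)-sc(507,138)].ravel(),[600,-50,160])
print("knob tri",k.x,k.fun,"pen knob",W(r.x,np.array([[0,-55,160.]])))
print(proj(T,W(r.x,np.array([[0,-55,160.]]))),tc(497,98),proj(S,W(r.x,np.array([[0,-55,160.]]))),sc(507,138))
E
```

```text
[582.64  70.12  -0.08] -4.306441931211508
[[-0.77  0.51]
 [-0.53 -0.17]
 [ 0.08  0.49]
 [-0.86 -1.03]
 [-0.3  -0.31]
 [ 0.29 -0.44]
 [ 0.19 -0.63]
 [-0.   -0.68]
 [ 0.08 -0.43]
 [ 0.1  -1.66]]
knob tri [580.89  15.03 162.18] [ 0.01  0.08 -0.09 -0.03] pen knob [[578.51  15.28 160.  ]]
[[254.88 178.28]] (254.95454545454544, 177.4090909090909) [[241.48 187.75]] (241.0, 187.2)
```

```bash
cat >> h.py <<'E'
PX,PY,YAW=582.64,70.12,-0.0752
def pen(x,y,z): c,n=np.cos(YAW),np.sin(YAW); return np.array([PX+c*x-n*y,PY+n*x+c*y,z])
def ori(theta=0,sgn=1):  # tool y along +-pen x, turned by -theta
    a=YAW-theta; y=sgn*np.array([np.cos(a),np.sin(a),0]); z=np.array([0,0,-1.]); return np.c_[np.cross(y,z),y,z]
E
python3 - <<'E'
from h import *
from plant import bot, fingers, sensors, snapshot
import cv2
np.set_printoptions(suppress=True,precision=2)
best=None
for sg in(1,-1):
    qs=[bot.ik(pen(0,-55,230),ori(0,sg)),bot.ik(pen(-140*np.sin(.45),140-140*np.cos(.45),152),ori(.45,sg))]
    print(sg,*qs)
    if all(q is not None for q in qs):
        m=max(abs(q[5]) for q in qs)
        if best is None or m<best[0]: best=(m,sg)
sg=best[1];print(sg)
bot.move_ptp(pen(0,-55,230),ori(0,sg))
s=sensors.sense();d=snapshot("wrist");np.savez("w.npz",p=s["position"],R=s["orientation"],**d)
cv2.imwrite("pics/w0.png",cv2.resize(d["pixels"],(800,600)))
print(s["time"],s["position"],s["contact_force"],s["joint_pos"])
X=np.eye(4);X[:3,:3]=s["orientation"];X[:3,3]=s["position"];X=X@d["tool_from_camera"]
print(proj(d,[pen(0,-55,160),pen(0,-100,98),[580.9,15,162.2]],X)*800/512)
E
```

```text
1 [-2.11 20.91 82.37 -0.   76.71  2.2 ] [ 5.66 19.28 95.52 -0.   65.2  35.75]
-1 None [   5.66   19.28   95.52   -0.     65.2  -144.25]
1
2.4417 [578.45  16.07 230.04] [ 0.2   0.14 -0.15] [-2.04 20.91 82.38  0.   76.71  2.19]
[[394.91 323.13]
 [395.47 358.64]
 [399.73 324.69]]
```

View pics/w0.png

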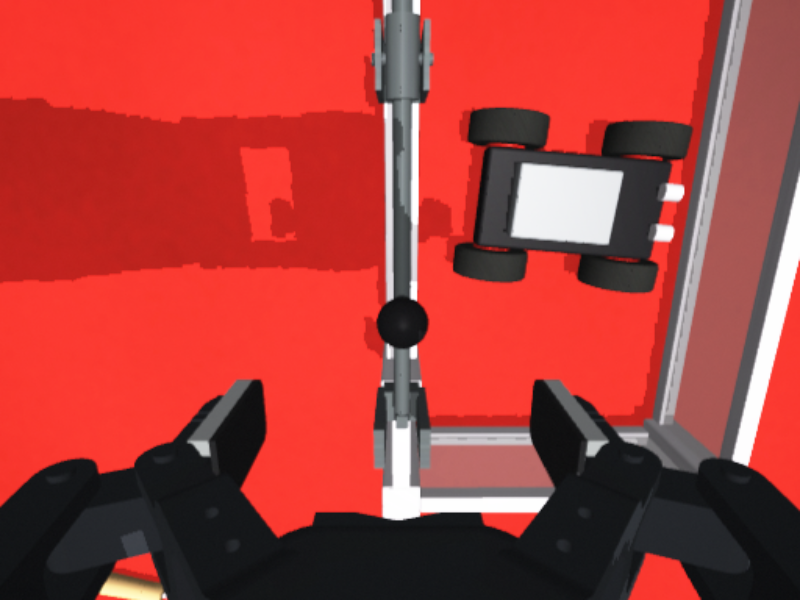

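The knob sits at (403,323) against a predicted (395,323). That puts it about 4 mm further in pen x, with y and yaw right. I'll correct for that and grasp.

```bash
sed -i 's/^PX,PY,YAW=582.64/PX,PY,YAW=586.4/' h.py; python3 - <<'E'
from h import *
from plant import bot, fingers, sensors, snapshot
import cv2
np.set_printoptions(suppress=True,precision=2)
bot.move_straight(pen(0,-55.5,230),100)
hit=bot.move_straight(pen(0,-55.5,141.5),80,contact_N=8)
print("hit",hit)
fingers.grip(20,40)
s=sensors.sense();print(s["time"],s["position"],s["gripper_width"],s["gripper_force"],s["contact_force"])
p0=s["position"]
if 20<s["gripper_width"]<32 and not hit:
    # lift on the pivot's arc: 13 mm up
    d=pen(0,3.9,0)-pen(0,0,0)
    bot.move_straight(p0+d+[0,0,13],40)
    s=sensors.sense();print(s["time"],s["position"],s["gripper_width"],s["gripper_force"],s["contact_force"])
    d=snapshot("side");cv2.imwrite("pics/s1.png",cv2.resize(d["pixels"][150:230,200:310],None,fx=6,fy=6,interpolation=cv2.INTER_CUBIC))
    d=snapshot("wrist");cv2.imwrite("pics/w1.png",cv2.resize(d["pixels"],(800,600)))
E
```

```text
hit False
4.6 [582.23  14.73 141.71] 23.682177565495724 39.01146948337555 [-2.94 -0.95  4.57]
5.0917 [582.43  18.78 154.63] 23.93417808422518 39.33598458766937 [-2.38  0.02 -2.01]
```

View pics/w1.png

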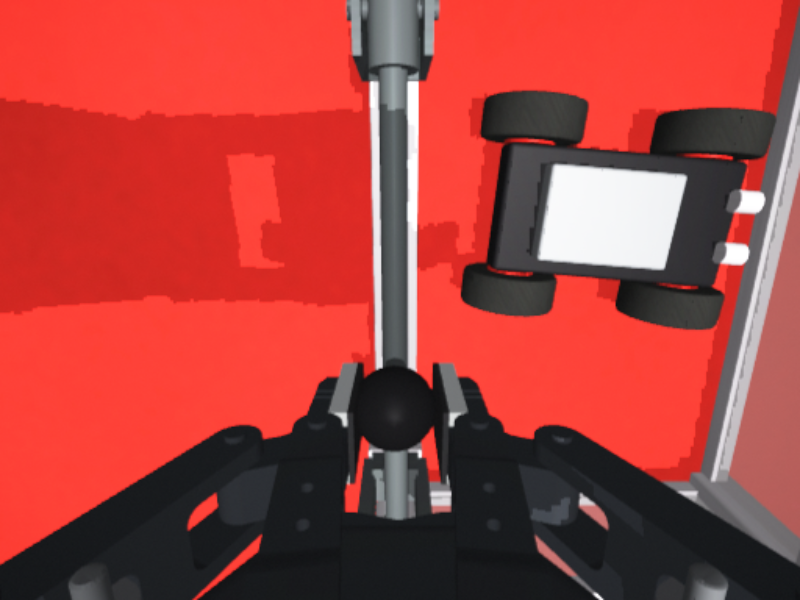

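The ball is held between the pads at (397,408), and the vertical force changed from +4.6 to -2 N, so the bolt's weight is on the fingers. Next I pull.

```bash
python3 - <<'E'
from h import *
from plant import bot, fingers, sensors, snapshot
import cv2
np.set_printoptions(suppress=True,precision=2)
u=pen(0,1,0)-pen(0,0,0)
p0=sensors.sense()["position"]
hit=bot.move_straight(p0+u*53+[0,0,-2.4],50,contact_N=12)
s=sensors.sense();print(hit,s["time"],s["position"],(s["position"]-p0)@u,s["gripper_width"],s["gripper_force"],s["contact_force"])
d=snapshot("wrist");cv2.imwrite("pics/w2.png",cv2.resize(d["pixels"],(800,600)))
E
```

```text
False 6.4 [586.26  71.59 151.86] 53.053282737348795 23.614597481300166 39.32790398597717 [-2.92  1.13 -3.44]
```

View pics/w2.png

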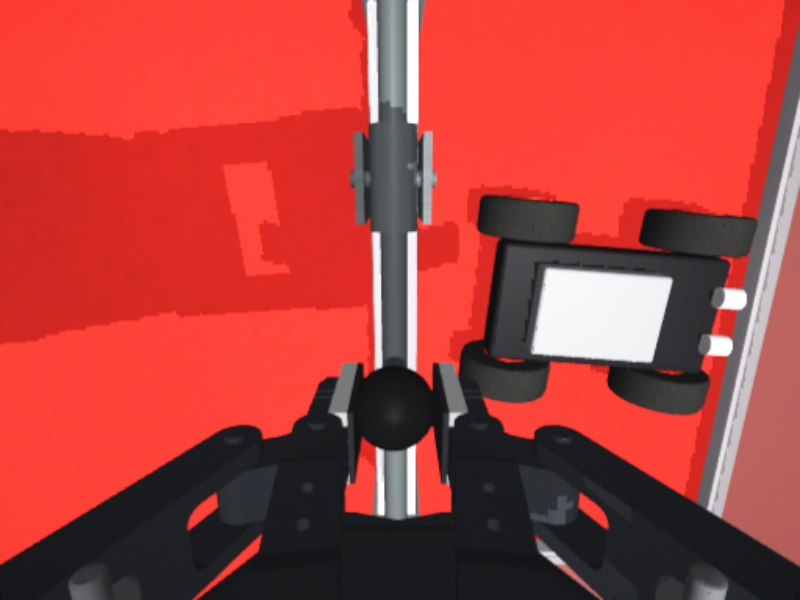

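The ball is still held at (397,408) and the barrel has come 53 mm closer, so the bolt is back. Next I swing the gate along its arc.

```bash
python3 - <<'E'
from h import *
from plant import bot, fingers, sensors, snapshot
import cv2
np.set_printoptions(suppress=True,precision=2)
H=pen(0,140,0); p0=sensors.sense()["position"]; r=p0-H; r[2]=0; z=np.array([0,0,p0[2]])
print("radius",np.linalg.norm(r))
for th in np.arange(1,9)*.0525:
    c,n=np.cos(-th),np.sin(-th); R=np.array([[c,-n,0],[n,c,0],[0,0,1]])
    h=(H*[1,1,0])+R@r+z
    hit=bot.move_straight(h,30,ori=ori(th),contact_N=25)
    s=sensors.sense();print(round(th,3),hit,s["time"],s["contact_force"],s["gripper_width"])
    if hit: break
bot.dwell(.4)
s=sensors.sense();print(s["time"],s["position"],s["contact_force"],s["gripper_force"])
d=snapshot("wrist");cv2.imwrite("pics/w3.png",cv2.resize(d["pixels"],(800,600)))
d=snapshot("top");cv2.imwrite("pics/t3.png",cv2.resize(d["pixels"][150:220,165:310],None,fx=5.5,fy=5.5,interpolation=cv2.INTER_CUBIC))
E
```

```text
radius 138.63009060996092
0.052 False 6.85 [ 1.96  1.55 -4.22] 23.38561454163479
0.105 False 7.2417 [ 1.12 -2.   -3.26] 23.291957692091277
0.158 False 7.6333 [ 0.78 -2.22 -2.11] 23.496906082610124
0.21 False 8.025 [ 2.22 -1.34 -2.56] 23.46390579486557
0.262 False 8.4167 [ 1.47 -2.21 -2.21] 23.63641818316077
0.315 False 8.8083 [ 1.87 -2.49 -2.66] 23.646201831391018
0.368 False 9.2 [ 2.06 -1.54 -3.02] 23.81063067839571
0.42 False 9.5917 [ 2.13 -3.38 -2.91] 23.569871971996495
9.9917 [530.88  87.8  151.88] [ 1.88 -3.17 -1.88] 39.578699469566345
```

View pics/w3.png

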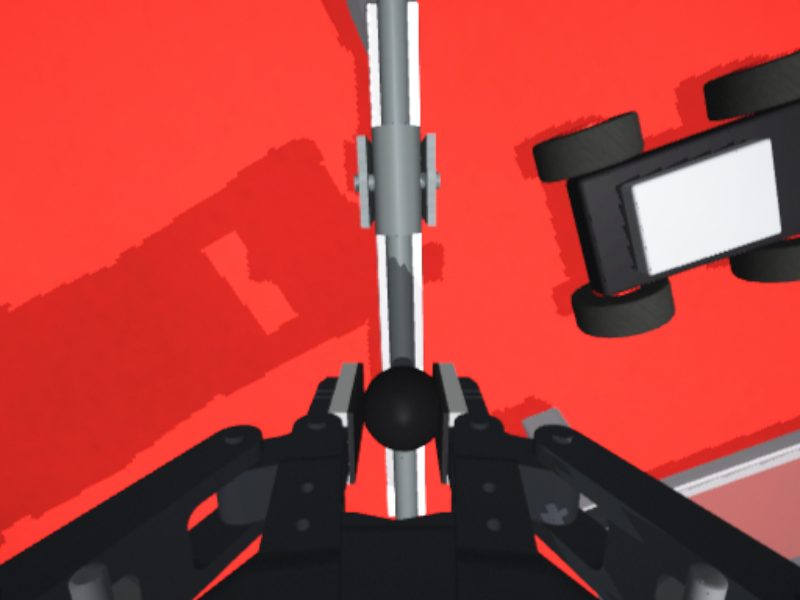

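The gate has followed: the rod is still aligned with the tool at 0.42 rad. The knob is held at (402,408), and the barrel is still at the same distance, so the bolt is still back. The wrist reads about 3.7 N sideways, which matches the spring. I'll hand it in.

```bash
python3 -c "
from plant import bot
print(bot.job_done())"
```

```text
the job is handed in; nothing more can be done
None
```

The job is handed in at about 10 s of the 38 s limit (no verdict came back): I lifted the bolt over the lip and drew it back about 53 mm, and the fingers are still holding the gate by its knob at about 0.42 rad (free edge roughly 10 cm out).

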